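# Set a straightedge against two marks on a cutting board and weight it down

### The job

Get the straightedge ready for scoring the sheet: lay it flat on the cutting board a little clear of the two red magnets, with its blue scale edge facing them, then slide it along the board until that edge touches both magnets at once. Then stand the brass weight upright on top of the straightedge, so that it stays against both magnets. Leave the vial, the brown bottle and the wash bottle standing where they are.

Things in the scene. Friction and masses are not known exactly. Their poses are not given: they have to be found in the camera images.
- board: grey steel-faced cutting board, 220 x 320 x 12 mm, fixed to the bench, with a thin white sheet on it (flat, nothing to hit). Origin: centre of its underside, on the bench; x axis along the 220 mm side, y along the 320 mm side, z up. Its top is 12 mm above the bench.
- mark_left: round red magnet, 14 mm in diameter, 8 mm high, standing fast on the board's top in its left (+y) half; it does not shift when pushed. Origin: centre of its underside.
- mark_right: the second red magnet, the same, in the board's right (-y) half, 120 to 180 mm from the first.
- straightedge_grip (a point): loose aluminium straightedge, a flat bar 240 long x 44 wide x 8 mm thick, 0.25 kg, with a black grip block 60 long x 14 wide rising from its middle, along the bar, to 44 mm above the bar's underside. The point is in the middle of the grip block, 30 mm above the underside. x axis along the bar, y across it towards the long edge with the blue stripe and black tick lines (that edge lies 22 mm from the point), z up.
- weight_knob (a point): loose brass weight, about 0.3 kg, 56 mm high: round foot 36 mm in diameter and 16 mm high, narrow neck, cylindrical knob 24 mm in diameter from 33 to 56 mm above the underside. The point is on its axis in the knob, 44 mm above the underside; z axis up. It starts on the bench to the left of the board.
- straightedge: the same straightedge; origin: centre of its underside, axes as above. It starts flat on the bench to the right of the board, lying roughly fore and aft with the scale edge away from the board. Sliding it along the board takes about 2 to 6 N, in jerks.
- weight: the same weight; origin: centre of its underside.
- vial: small white vial with an orange cap, 23 mm in diameter, 48 mm high, loose, standing near the far left corner of the board; origin: centre of its underside. To be left alone.
- brown_bottle: brown reagent bottle with a black cap, 54 mm in diameter, 93 mm high, loose, on the bench at the far right; origin: centre of its underside. To be left alone.
- wash_bottle: white wash bottle with a red cap and bent spout, 64 x 116 x 207 mm, loose, on the bench at the far left; origin: centre of its underside. To be left alone.

How it is judged (in metres and radians):
On the way, in this order (a step that is already met when the one before it is completed fails the run):
1. the straightedge lies flat on the board, its scale edge facing both magnets and 4 to 80 mm clear of each (z of straightedge_grip in the frame of board between 0.039 and 0.046 m and angle between straightedge_grip's own z axis and vertical below 0.04 rad and x of mark_left in the frame of straightedge_grip between -0.118 and 0.118 m and x of mark_right in the frame of straightedge_grip between -0.118 and 0.118 m and y of mark_left in the frame of straightedge_grip between 0.033 and 0.109 m and y of mark_right in the frame of straightedge_grip between 0.033 and 0.109 m), for 0.1 s.
2. slid up, its scale edge touches both magnets at once (within 2 mm), the weight not yet on it (z of straightedge_grip in the frame of board between 0.039 and 0.046 m and angle between straightedge_grip's own z axis and vertical below 0.04 rad and x of mark_left in the frame of straightedge_grip between -0.118 and 0.118 m and x of mark_right in the frame of straightedge_grip between -0.118 and 0.118 m and y of mark_left in the frame of straightedge_grip between 0.027 and 0.031 m and y of mark_right in the frame of straightedge_grip between 0.027 and 0.031 m and not (z of weight_knob in the frame of straightedge_grip between 0.019 and 0.025 m and y of weight_knob in the frame of straightedge_grip between -0.02 and 0.02 m and x of weight_knob in the frame of straightedge_grip between -0.122 and 0.122 m and angle between weight_knob's own z axis and vertical below 0.08 rad)), for 0.2 s.
At the end, for the whole second after the job is handed in: The straightedge lies flat on the board with its scale edge touching both magnets (within 2 mm at each, both magnets within the bar's length); the weight stands upright on top of the straightedge, its axis within 20 mm of the bar's centre line; both at rest (z of straightedge_grip in the frame of board between 0.039 and 0.046 m and angle between straightedge_grip's own z axis and vertical below 0.04 rad and x of mark_left in the frame of straightedge_grip between -0.118 and 0.118 m and x of mark_right in the frame of straightedge_grip between -0.118 and 0.118 m and y of mark_left in the frame of straightedge_grip between 0.027 and 0.031 m and y of mark_right in the frame of straightedge_grip between 0.027 and 0.031 m and z of weight_knob in the frame of straightedge_grip between 0.019 and 0.025 m and y of weight_knob in the frame of straightedge_grip between -0.02 and 0.02 m and x of weight_knob in the frame of straightedge_grip between -0.122 and 0.122 m and angle between weight_knob's own z axis and vertical below 0.08 rad and linear speed of each of straightedge, weight below 0.01 m/s).
It fails at once if the vial is tipped or moved more than 20 mm (distance of vial from where it was at the start of the episode above 0.02 m or angle between vial's own z axis and vertical above 0.3 rad).
It fails at once if the brown bottle is tipped or moved more than 20 mm (distance of brown_bottle from where it was at the start of the episode above 0.02 m or angle between brown_bottle's own z axis and vertical above 0.3 rad).
It fails at once if the wash bottle is tipped or moved more than 20 mm (distance of wash_bottle from where it was at the start of the episode above 0.02 m or angle between wash_bottle's own z axis and vertical above 0.3 rad).
It also fails if it takes over 64 s, if anything falls off the work surface, if the arm or the gripper's body presses on something with over 40 N, if the wrist force passes 120 N, or if a joint passes its speed limit or range.

### The arm

A 7-joint arm with a two-finger parallel gripper is mounted at the origin on a cart in front of the work surface, level with it; the furniture and walls round the work are solid. World frame = base frame: x ahead of the robot, y to its left, z up, the work surface at z = 0. Lengths are in mm, angles in rad, forces in N, time in s.
With the tool pointing down it reaches from about 400 to 875 mm from the base axis. Payload 19.3 kg.
Tool frame: the origin (TCP) lies at the very end of the fingers, on their centre line; the grasp point (between the pads) lies 19 mm behind it (grip_point_offset is the z of the grasp point in the tool frame, in mm); z points along the fingers, x is the direction in which the jaws open and shut, and the axes are right-handed (so a half turn about z gives the same grasp; the last joint's range is limited). The gripper opens to 85 mm and grips with 20 to 120 N. Pads are 22 mm wide; open, the fingers measure 114 mm over their backs; the gripper's body (76 mm by 85 mm) begins 54 mm behind the grasp point. The pads swing forward as they close: fully open they stand 13 mm farther back than shut.
Start: joints at [-1.286, 0.521, -0.036, 1.599, 0.021, 1.021, -0.113], TCP at [217.145, 586.057, 231.291] pointing down, gripper open.
Joint ranges: [-2.91, 2.91], [-0.3, 2.13], [-1.5, 1.42], [0.17, 2.43], [-1.26, 4.41], [0.16, 1.93], [-2.52, 2.52]. Speed limits (rad/s): [1.89, 1.89, 2.39, 2.39, 3.01, 3.01, 3.01].

### API

Orientations are given as a 3x3 rotation matrix whose columns are the frame's x, y, z axes.
In Python, from workcell import movep, movel, goto_joints, open_gripper, clamp, wait, inverse_kinematics, read_state, camera, PlanningError, finish_job, grip_point_offset gives the robot as it stands. Calls block until the motion is done:
- movep(position, orientation): joint-space move of the TCP to a pose.
- movel(position, frame=None, max_speed=150, guard=None): straight line of the TCP; frame=None keeps the orientation; max_speed is the mean speed in mm/s. With guard (N) it stops when the force on the tool has changed by that much, and returns True; else False.
- goto_joints(angles): joint-space move.
- open_gripper() and clamp(): open the fingers fully, or close them until they stop; the grip force is fixed at half the most.
- wait(seconds).
- inverse_kinematics(position, orientation): joint angles nearest the present ones, or None.
- read_state(): the state.
- camera(name): name is "scene" or "side" or "wrist"; returns a dict with "image" (480x640x3 uint8, blue, green, red), "range_z" (480x640 float32, mm along the optical axis (not along the pixel's ray), 0 where there is no reading), "fx", "fy", "cx", "cy" (pixels), "cam_to_world" (4x4, takes a point from camera to world coordinates). Camera axes: x right, y up, looking along -z (the intrinsics and any distortion apply to the point x, -y, -z); pixel columns grow to the right and rows downward; lengths in mm; the calibration is good to about 2 mm. A picture is of the moment at which its call begins.
A pose or a line that the arm cannot do raises PlanningError and nothing moves.
- finish_job(): hands the job in, once; it reports no verdict.
The state is a dict: "time": time; "qpos": joint angles; "qvel": joint speeds; "joint_efforts": joint torques, N m; "eef_pos": TCP position; "tool_rot": TCP orientation; "ft_force": force on the tool from outside, world axes, zero at the start; "torque": the same for the moment, N m; "finger_gap": finger opening in mm.
Only numpy, scipy, OpenCV 4.12 (cv2) and the standard library are available. Lean on these libraries where they do the work, as an engineer would, in place of code of your own. Each camera call takes 0.05 s, during which the arm holds its last target. There are 200 camera calls.

## Working session

There is one attempt and no reset: what is moved stays moved. The work goes in short steps, each a Python script; the robot and the scene stay as the last script left them, time stands still between calls to the robot, and variables do not carry over. Pictures are saved under pics/ and viewed, about 8 in all and at most 12, crops included, and the job is handed in when it is done.

```bash
mkdir -p pics; python3 - <<'E'
from workcell import *
import cv2,numpy as np
s=read_state();print(s['time'],s['eef_pos'],s['tool_rot'],s['finger_gap'],grip_point_offset)
for n in("scene","side"):
    c=camera(n);cv2.imwrite(f"pics/{n}0.png",c["image"]);np.savez(f"{n}0.npz",**c);print(n,c["fx"],c["cx"],c["cy"],[k for k in c],np.round(c["cam_to_world"],3).tolist())
E
```

```text
0.0 [217.0511238  585.74122059 230.72918204] [[ 3.47433003e-01  9.37704757e-01 -3.12429582e-04]
 [ 9.37704115e-01 -3.47433132e-01 -1.10072130e-03]
 [-1.14069999e-03  8.94604017e-05 -9.99999345e-01]] 85.35579824754448 -18.700000000000003
scene 442.3019365519752 316.61722759010905 239.99581466436894 ['image', 'range_z', 'fx', 'fy', 'cx', 'cy', 'cam_to_world'] [[0.554, 0.563, -0.613, -204.818], [-0.833, 0.368, -0.414, -539.949], [-0.007, 0.74, 0.673, 898.187], [0.0, 0.0, 0.0, 1.0]]
side 459.78584820247613 314.6172979877802 250.21459826432806 ['image', 'range_z', 'fx', 'fy', 'cx', 'cy', 'cam_to_world'] [[-0.953, 0.117, -0.279, 205.741], [-0.302, -0.42, 0.856, 1016.054], [-0.017, 0.9, 0.436, 584.366], [0.0, 0.0, 0.0, 1.0]]
```

View pics/scene0.png

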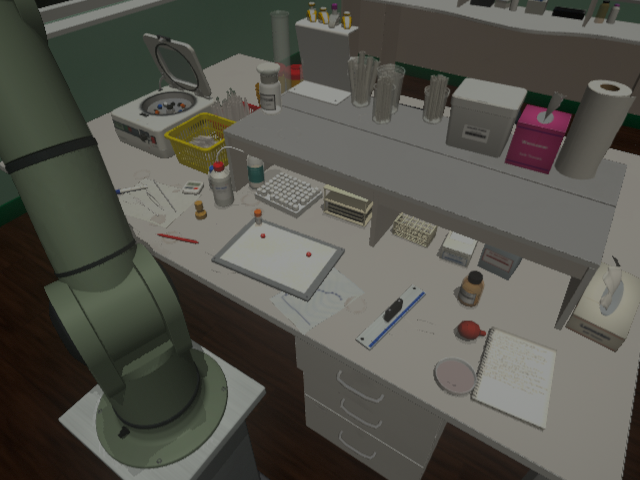

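View pics/side0.png

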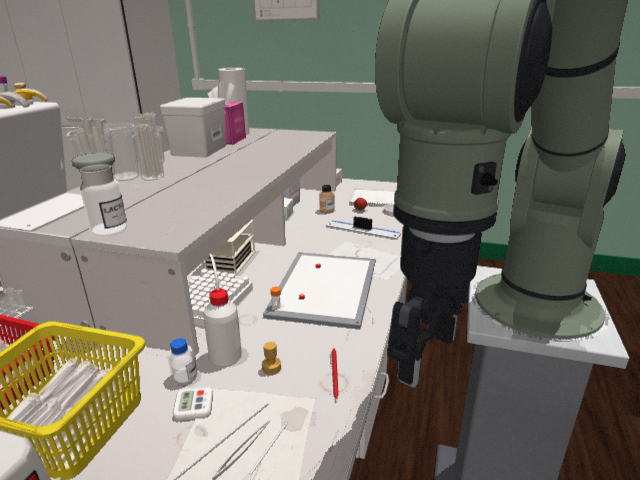

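The scene view shows the weight at (201,210), the vial at (258,217), the magnets at (263,236) and (308,254), the grip block at (394,308) and the brown bottle at (471,288). The side view confirms this layout. Next I'll turn pixels into positions.

```bash
cat > h.py <<'E'
import numpy as np,cv2
def world(c):
    z=np.asarray(c["range_z"],float);v,u=np.mgrid[:480,:640]
    P=np.stack([(u-c["cx"])/c["fx"]*z,-(v-c["cy"])/c["fy"]*z,-z,np.ones_like(z)],-1)
    W=(P@np.asarray(c["cam_to_world"]).T)[...,:3];W[z<=0]=np.nan
    return W
def blobs(c,mask,W,amin=8):
    n,l,st,ce=cv2.connectedComponentsWithStats(mask.astype(np.uint8))
    for i in range(1,n):
        if st[i,4]>=amin:
            p=W[l==i];p=p[~np.isnan(p[:,0])]
            if len(p):print(np.round(ce[i]),st[i,4],"med",np.round(np.median(p,0)),"min",np.round(p.min(0)),"max",np.round(p.max(0)))
E
python3 - <<'E'
from h import *
for n in("scene0","side0"):
    c=dict(np.load(n+".npz"));W=world(c);im=c["image"];hsv=cv2.cvtColor(im,cv2.COLOR_BGR2HSV)
    H,S,V=cv2.split(hsv)
    inb=(W[...,0]>200)&(W[...,0]<950)&(W[...,1]>-700)&(W[...,1]<700)
    print(n,"red");blobs(c,inb&((H<6)|(H>174))&(S>120)&(V>60),W)
    print("orange/brass");blobs(c,inb&(H>=7)&(H<25)&(S>120)&(V>60)&(W[...,2]>2),W)
    print("blue");blobs(c,inb&(H>100)&(H<130)&(S>120)&(V>50),W)
    print("black");blobs(c,inb&(V<45)&(W[...,2]>15)&(W[...,2]<110),W,20)
    print("high");blobs(c,inb&(W[...,2]>60)&(W[...,2]<350)&(W[...,0]>350),W,150)
    print("board");blobs(c,inb&(V<125)&(S<40)&(W[...,2]>7)&(W[...,2]<17),W,60)
c=dict(np.load("scene0.npz"));W=world(c)
for u,v in[(245,222),(341,250),(306,293),(217,260),(201,212),(258,217),(415,295),(365,340),(471,288),(222,185),(420,290),(362,340)]:print(u,v,np.round(W[v,u]))
E
```

```text
scene0 red
[218. 166.] 83 med [599. 369. 146.] min [589. 359. 129.] max [614. 384. 157.]
[179. 238.] 85 med [386. 361.   8.] min [365. 302.   0.] max [406. 431.  13.]
[263. 236.] 12 med [523. 146.  21.] min [519. 140.  16.] max [531. 151.  25.]
[308. 254.] 12 med [532. -14.  21.] min [528. -18.  15.] max [537.  -9.  25.]
[471. 329.] 283 med [ 516. -488.   40.] min [ 501. -520.    9.] max [ 547. -463.   51.]
orange/brass
[217. 128.] 97 med [876. 659.  65.] min [866. 612.   4.] max [919. 696. 100.]
[225. 126.] 16 med [879. 606.  90.] min [678. 396.  50.] max [916. 657. 232.]
[222. 163.] 10 med [688. 449.  88.] min [610. 366.   4.] max [766. 523. 156.]
[198. 205.] 47 med [500. 380.  54.] min [493. 374.  31.] max [512. 392.  61.]
[257. 212.] 43 med [565. 195.  60.] min [558. 185.  44.] max [578. 208.  64.]
[200. 214.] 61 med [496. 378.  18.] min [486. 368.   3.] max [515. 396.  24.]
[476. 300.] 10 med [ 623. -468.   26.] min [ 620. -470.   21.] max [ 627. -466.   37.]
blue
[211. 168.] 15 med [642. 457.  84.] min [638. 447.  74.] max [649. 463.  90.]
[395. 321.] 117 med [ 457. -320.   11.
[... 6574 characters left out ...]
4. 226.] min [ 570. -671.   60.] max [950. 413. 350.]
[207. 127.] 183 med [ 948. -228.  324.] min [ 944. -281.  267.] max [ 950. -202.  350.]
[ 72. 373.] 8731 med [769. 569.  83.] min [664. 477.  60.] max [950. 700. 121.]
[179. 349.] 391 med [642. 465.  72.] min [627. 438.  60.] max [667. 478.  86.]
board
[310. 320.] 175 med [479. 225.   9.] min [369. 210.   7.] max [584. 236.  13.]
245 222 [557. 245.   4.]
341 250 [604. -79.  14.]
306 293 [414. -87.  14.]
217 260 [377. 195.  12.]
201 212 [504. 380.  21.]
258 217 [564. 193.  43.]
415 295 [ 566. -329.   12.]
365 340 [ 372. -287.   11.]
471 288 [ 614. -449.   69.]
222 185 [585. 351.  89.]
420 290 [ 589. -332.   12.]
362 340 [ 369. -281.    9.]
```

```bash
cat >> h.py <<'E'
def R(yaw): # tool down, jaw (x) axis at angle yaw from world x
    c,s=np.cos(yaw),np.sin(yaw)
    return np.array([[c,s,0],[s,-c,0],[0,0,-1.]])
E
python3 - <<'E'
from workcell import *
from h import *
s=read_state();p=s['eef_pos']
movel([p[0],p[1],330])
def look(n):
    c=camera("wrist");cv2.imwrite(f"pics/{n}.png",c["image"]);np.savez(f"{n}.npz",**c)
movep([450,70,330],R(0.05));look("wb")
movep([470,-300,300],R(np.pi/2-0.23));look("ws")
s=read_state();print(s['time'],s['eef_pos'],s['qpos'])
for n in("wb","ws"):
    c=dict(np.load(n+".npz"));W=world(c);H,S,V=cv2.split(cv2.cvtColor(c["image"],cv2.COLOR_BGR2HSV))
    print(n,np.round(c["cam_to_world"],2).tolist())
    print("red");blobs(c,((H<6)|(H>174))&(S>120)&(V>60),W,30)
    print("blue");blobs(c,(H>100)&(H<130)&(S>120)&(V>50),W,60)
    print("block");blobs(c,(W[...,2]>38)&(W[...,2]<50),W,100)
E
python3 -c "
import cv2,numpy as np;cv2.imwrite('pics/w2.png',cv2.resize(np.vstack([cv2.imread('pics/wb.png'),cv2.imread('pics/ws.png')]),None,fx=.62,fy=.62))"
```

```text
4.9917 [ 470.36699185 -299.39491698  300.01960721] [ 0.0382458   0.39233614  0.58064133  1.71716366 -0.23747589  1.10285957
  2.03335641]
wb [[1.0, -0.05, -0.02, 445.77], [0.05, 0.95, 0.29, 145.96], [-0.0, -0.3, 0.96, 472.42], [0.0, 0.0, 0.0, 1.0]]
red
[392. 118.] 112 med [524. 148.  20.] min [518. 142.  18.] max [531. 154.  22.]
[386. 256.] 90 med [533. -10.  20.] min [527. -18.  14.] max [540.  -4.  22.]
blue
block
[631.   4.] 122 med [739. 264.  39.] min [732. 259.  38.] max [747. 268.  43.]
[586.  19.] 183 med [699. 250.  39.] min [692. 242.  38.] max [707. 257.  42.]
[607.  20.] 145 med [719. 250.  39.] min [712. 242.  38.] max [726. 256.  41.]
[626.  23.] 188 med [738. 248.  40.] min [731. 240.  38.] max [747. 256.  42.]
[562.  38.] 176 med [680. 231.  39.] min [671. 225.  38.] max [688. 239.  43.]
[582.  41.] 148 med [699. 229.  39.] min [692. 224.  38.] max [707. 237.  41.]
[600.  42.] 179 med [717. 230.  39.] min [710. 223.  38.] max [726. 238.  42.]
[618.  44.] 122 med [736. 230.  39.] min [730. 221.  38.] max [742. 237.  41.]
[557.  59.] 150 med [679. 212.  39.] min [671. 
[... 2139 characters left out ...]
76.] 1225 med [ 521. -479.   41.] min [ 501. -520.   12.] max [ 552. -460.   48.]
blue
[300. 187.] 1109 med [ 463. -321.    8.] min [ 362. -344.    6.] max [ 590. -301.   11.]
block
[315. 202.] 780 med [ 477. -307.   44.] min [ 448. -318.   38.] max [ 508. -296.   46.]
[169. 278.] 825 med [ 522. -479.   43.] min [ 505. -501.   38.] max [ 542. -462.   48.]
[234. 347.] 270 med [ 615. -433.   44.] min [ 609. -466.   38.] max [ 650. -420.   50.]
[603. 370.] 193 med [748. -24.  40.] min [742. -71.  38.] max [753.  19.  50.]
[325. 427.] 861 med [ 747. -358.   48.] min [ 740. -405.   38.] max [ 772. -323.   50.]
[100. 474.] 103 med [ 757. -655.   44.] min [ 743. -657.   38.] max [ 773. -653.   50.]
```

View pics/w2.png

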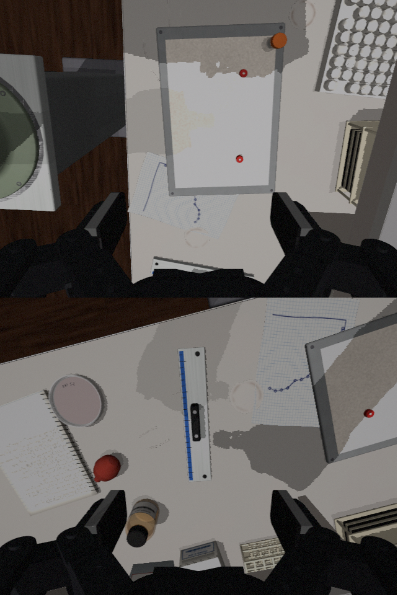

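Wrist views, at 0.62 scale: the upper one shows the magnets at (243,73) and (239,158) and the vial at (279,40). The lower one shows the bar with its blue edge at x≈185 and the block at (195,422). All of this agrees with the scene camera. Next I'll fit the bar and check the inverse kinematics.

```bash
python3 - <<'E'
from workcell import *
from h import *
c=dict(np.load("ws.npz"));W=world(c);H,S,V=cv2.split(cv2.cvtColor(c["image"],cv2.COLOR_BGR2HSV))
near=(abs(W[...,0]-477)<140)&(abs(W[...,1]+307)<60)
for nm,m in(("blk",near&(W[...,2]>40)&(W[...,2]<50)),("bar",near&(W[...,2]>4.5)&(W[...,2]<50)),("blue",near&(H>100)&(H<130)&(S>120)&(V>50))):
    print(nm,cv2.minAreaRect(W[m][:,:2].astype(np.float32)))
    print(cv2.fitLine(W[m][:,:2].astype(np.float32),cv2.DIST_HUBER,0,.01,.01).ravel())
c=dict(np.load("wb.npz"));W=world(c);m=(W[...,2]>8)&(W[...,2]<16)&(W[...,0]<640)&(W[...,0]>350)&(W[...,1]<260)&(W[...,1]>-130)
print("board",cv2.minAreaRect(W[m][:,:2].astype(np.float32)))
m=(abs(W[...,0]-565)<20)&(abs(W[...,1]-200)<25)&(W[...,2]>40);print("vial",np.nanmedian(W[m],0))
ps=np.arctan2(9,159)
for b in(0,np.pi):
  for p,y in(([477,-307,20],-1.80+b),([465,70,150],ps+b),([465,70,25],ps+b),([500,70,25],ps+b),([500,385,30],ps+b),([500,385,30],ps+b+1.57)):
    print(b,p,np.round(inverse_kinematics(p,R(y)),2) if inverse_kinematics(p,R(y)) is not None else None)
E
```

```text
blk ((478.22784423828125, -307.037841796875), (13.993515014648438, 59.43690490722656), 80.44352722167969)
[ 9.8497409e-01 -1.7270225e-01  4.7722430e+02 -3.0677426e+02]
bar ((478.31317138671875, -307.11932373046875), (44.06711196899414, 240.0729522705078), 80.38978576660156)
[ 9.8609531e-01 -1.6618089e-01  4.6740930e+02 -3.0498117e+02]
blue ((475.4636535644531, -322.91986083984375), (6.0086822509765625, 230.92897033691406), 80.41172790527344)
[ 9.8595095e-01 -1.6703507e-01  4.6694455e+02 -3.2149072e+02]
board ((492.2060852050781, 65.07112884521484), (220.21331787109375, 319.8768615722656), 4.95906925201416)
vial [566.064875   198.57007896  59.5800781 ]
0 [477, -307, 20] [-0.15  1.06  0.99  1.92 -1.18  0.91 -0.32]
0 [465, 70, 150] [-0.8   0.5   0.71  2.1  -0.5   0.71  0.29]
0 [465, 70, 25] [-0.62  0.71  0.47  2.15 -0.76  0.45  0.51]
0 [500, 70, 25] [-0.62  0.75  0.51  2.07 -0.75  0.51  0.51]
0 [500, 385, 30] [-1.12  0.89  0.59  1.73 -0.69  0.74 -0.12]
0 [500, 385, 30] [-1.08  0.87  0.52  1.73 -0.62  0.71  1.4 ]
3.141592653589793 [477, -307, 20] [ 0.22  0.78  0.35  1.9  -0.49  0.55  2.24]
3.141592653589793 [465, 70, 150] [ 0.38  0.52 -0.86  2.04  0.55  0.82  2.4 ]
3.141592653589793 [465, 70, 25] [ 0.07  0.67 -0.46  2.12  0.63  0.49  2.33]
3.141592653589793 [500, 70, 25] [ 0.08  0.7  -0.45  2.03  0.59  0.54  2.4 ]
3.141592653589793 [500, 385, 30] [-0.78  0.79  0.04  1.71 -0.05  0.64  2.49]
3.141592653589793 [500, 385, 30] [-1.3   1.07  0.95  1.74 -1.07  0.95 -1.41]
```

```bash
python3 - <<'E'
from workcell import *
from h import *
y0=-(np.pi/2+.168);ps=np.arctan2(9,159);n=np.array([np.cos(ps),np.sin(ps)]);M=np.array([528.5,69])
movep([478.3,-307.1,130],R(y0))
movel([478.3,-307.1,14],max_speed=80,guard=12)
print(read_state()['eef_pos']);clamp();s=read_state();print(s['finger_gap'],s['ft_force'])
movel([478.3,-307.1,130],max_speed=120)
s=read_state();print(s['finger_gap'],s['ft_force'],s['eef_pos'])
P=M-60*n
movep([*P,130],R(ps));movel([*P,45]);s=read_state();print(s['time'],s['eef_pos'],s['ft_force'])
c=camera("scene");cv2.imwrite("pics/s1.png",c["image"][150:400,150:550]);np.savez("s1.npz",**c)
E
```

```text
[ 478.47844954 -307.18512874   14.35403851]
13.04825925950875 [-0.42278214  0.17650938  4.35494484]
13.083295640230162 [ 0.15167534  0.21136073 -3.45655654] [ 478.06749789 -306.82965501  129.32040277]
12.625 [468.93002975  65.03035897  45.43889502] [ 0.42587779  0.48592378 -3.51663109]
```

View pics/s1.png

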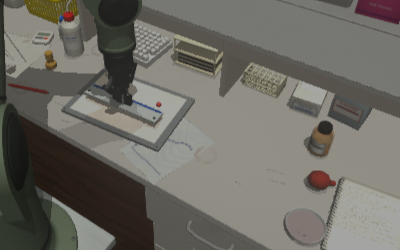

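The bar is held across the board in front of the magnets; the right magnet is at crop (158,104) and the vial is still standing. Next I'll lower it and slide it.

```bash
python3 - <<'E'
from workcell import *
from h import *
ps=np.arctan2(9,159);n=np.array([np.cos(ps),np.sin(ps)]);M=np.array([528.5,69])
P=M-60*n
print(movel([*P,24],max_speed=25,guard=5));wait(.3)
s=read_state();z=s['eef_pos'][2];print(s['eef_pos'],s['ft_force'])
print(movel([*(M-31*n),z],max_speed=30,guard=15))
s=read_state();print(s['eef_pos'],s['ft_force'],(s['eef_pos'][:2]-M)@n)
print(movel([*(M-24*n),z],max_speed=12,guard=12));wait(.4)
s=read_state();print(s['time'],s['eef_pos'],s['ft_force'],s['torque'],(s['eef_pos'][:2]-M)@n)
E
```

```text
True
[468.47208733  65.57859752  26.04260254] [-1.57239199  0.77269    11.30329003]
True
[468.4444287   65.57012618  26.06070052] [-0.85573147  0.47350822  9.29009677] -60.153426759196726
True
14.9 [468.48585444  65.59976514  26.10269258] [-1.61491145  0.29093732  9.88699787] [ 0.00303278  0.14444434 -0.04039021] -60.11039223100088
```

```bash
python3 - <<'E'
from workcell import *
from h import *
ps=np.arctan2(9,159);n=np.array([np.cos(ps),np.sin(ps)]);M=np.array([528.5,69])
z=26.1
for k in range(8):
    movel([*(M-60*n),z],max_speed=10);wait(.15);s=read_state();print(z,s['eef_pos'],s['ft_force'])
    if s['ft_force'][2]<1.5:break
    z+=.2
for d in(31,23):
    g=movel([*(M-d*n),z],max_speed=30 if d==31 else 12,guard=14);wait(.2)
    s=read_state();print(g,s['time'],s['eef_pos'],s['ft_force'],s['torque'],(s['eef_pos'][:2]-M)@n)
    if g:break
E
```

```text
26.1 [468.55071327  65.58474174  26.14528059] [-3.91205903  0.42945775  8.08462283]
26.3 [468.58009901  65.57973533  26.19193433] [ 0.49481639  0.36648708 -3.26268561]
False 17.0167 [497.46398851  67.29215782  26.31818633] [-0.23174877  0.70807256 -3.54135158] [ 0.04106372 -0.02695806  0.00787967] -31.082926978240422
True 17.6667 [501.04311183  67.49942249  26.15790053] [-1.501846   -0.1134804   7.17768259] [-0.01020042  0.28267342  0.07750939] -27.497810430154285
```

```bash
python3 - <<'E'
from workcell import *
from h import *
c=camera("wrist");np.savez("w3.npz",**c);cv2.imwrite("pics/w3.png",c["image"])
d=camera("side");np.savez("d3.npz",**d);cv2.imwrite("pics/d3.png",cv2.resize(d["image"][200:380,220:440],None,fx=3,fy=3,interpolation=cv2.INTER_CUBIC))
E
```

```text
(no output)
```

View pics/w3.png

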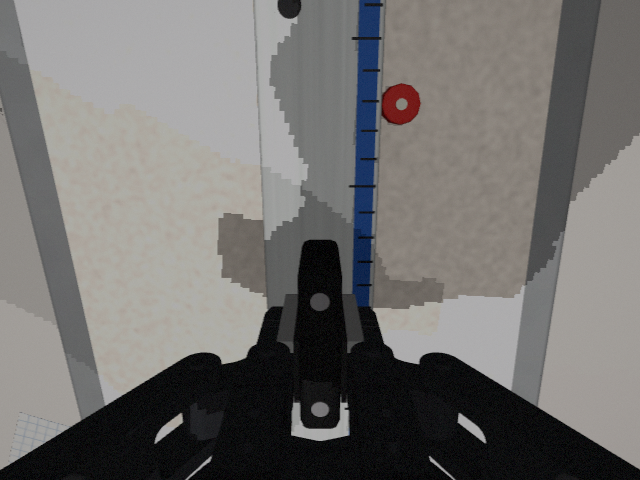

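View pics/d3.png

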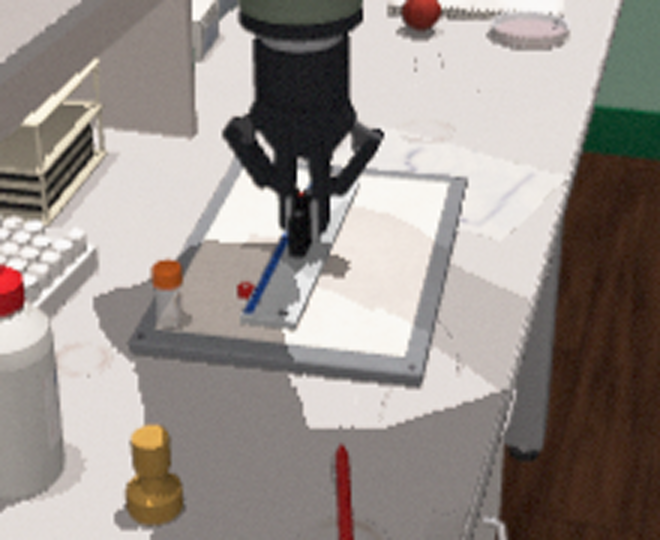

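The left magnet at (401,104) sits right at the edge of the bar. The right one is hidden. I'll release the block, then square the bar up by pushing the middle of its rear edge low down with closed fingers, so it aligns itself on both magnets.

```bash
cat > push.py <<'E'
from workcell import *
from h import *
ps=np.arctan2(9,159);n=np.array([np.cos(ps),np.sin(ps)]);t=np.array([-n[1],n[0]]);M=np.array([528.5,69])
def push(lat,guard,end=58):
    a=M-90*n+lat*t
    movep([*a,100],R(ps));clamp();print("down",movel([*a,16],max_speed=120,guard=10))
    b=M-end*n+lat*t
    g=movel([*b,16],max_speed=35,guard=guard);wait(.2);s=read_state()
    print(lat,g,s['time'],(s['eef_pos'][:2]-M)@n,s['ft_force'])
    movel([*a,16],max_speed=100);movel([*a,120])
E
python3 - <<'E'
from push import *
s=read_state();p=s['eef_pos'];open_gripper();movel([p[0],p[1],120])
push(0,10)
push(0,12)
movep([440,70,330],R(ps))
c=camera("wrist");np.savez("w4.npz",**c);cv2.imwrite("pics/w4.png",c["image"][40:340,200:500])
W=world(c);H,S,V=cv2.split(cv2.cvtColor(c["image"],cv2.COLOR_BGR2HSV))
blobs(c,((H<6)|(H>174))&(S>120)&(V>60),W,30)
near=(abs(W[...,0]-495)<70)&(abs(W[...,1]-69)<150)
for m in(near&(H>100)&(H<130)&(S>120)&(V>50),near&(W[...,2]>50),near&(W[...,2]>17.5)&(W[...,2]<60)&~((H<6)&(S>120))):print(cv2.minAreaRect(W[m][:,:2].astype(np.float32)))
print(np.nanmedian(W[near&(W[...,2]>50)],0))
E
```

```text
down False
0 False 22.4833 -58.08455522369772 [-0.53703182 -0.79872409 -0.2584533 ]
down False
0 False 26.375 -58.06075173516119 [ 0.29749527 -0.00146088 -0.57576433]
[402. 118.] 115 med [524. 148.  20.] min [518. 142.  18.] max [531. 155.  22.]
[394. 256.] 93 med [533. -10.  20.] min [528. -17.  12.] max [540.  -4.  21.]
((516.5560913085938, 68.72904968261719), (7.134093284606934, 231.38577270507812), 3.248077392578125)
((494.31201171875, 136.6029052734375), (186.94403076171875, 94.65874481201172), 68.8895034790039)
((524.7567749023438, 77.8848648071289), (95.04084777832031, 257.4479064941406), 3.336838722229004)
[451.77816548  83.3538579  399.02141924]
```

View pics/w4.png

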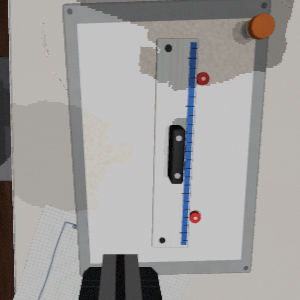

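In this view the bar lies parallel to the magnet line (3.25° against 3.24°) and appears to be in contact. The push stopped short of the rear edge, so I'll extend it.

```bash
python3 - <<'E'
from push import *
push(0,9,40)
s=read_state();print(s['time'])
ang=ps
movep([440,70,330],R(ps))
c=camera("wrist");np.savez("w5.npz",**c)
W=world(c);H,S,V=cv2.split(cv2.cvtColor(c["image"],cv2.COLOR_BGR2HSV))
near=(abs(W[...,0]-495)<70)&(abs(W[...,1]-69)<150)&(W[...,2]<70)
print(cv2.minAreaRect(W[near&(H>100)&(H<130)&(S>120)&(V>50)][:,:2].astype(np.float32)))
print(cv2.minAreaRect(W[near&(W[...,2]>50)&(W[...,2]<60)][:,:2].astype(np.float32)))
c=camera("side");W=world(c);H,S,V=cv2.split(cv2.cvtColor(c["image"],cv2.COLOR_BGR2HSV))
nw=(abs(W[...,0]-500)<40)&(abs(W[...,1]-385)<40)
for C in(c,camera("scene")):
    W=world(C);nw=(abs(W[...,0]-500)<40)&(abs(W[...,1]-385)<40)
    for lo,hi in((54,60),(35,60),(3,60)):
        q=W[nw&(W[...,2]>lo)&(W[...,2]<hi)];print(lo,len(q),np.round(q.min(0)),np.round(q.max(0)),np.round(np.median(q,0)))
E
```

```text
down False
0 True 31.725 -56.115408115487206 [-1.84595177  0.79681551 -0.81295663]
33.0583
((516.5390014648438, 68.950439453125), (6.962748050689697, 230.97067260742188), 3.3345630168914795)
((522.8163452148438, 127.26251220703125), (184.63565063476562, 34.82344055175781), 68.90772247314453)
54 85 [490. 375.  54.] [514. 399.  58.] [501. 387.  56.]
35 193 [490. 375.  35.] [514. 400.  58.] [500. 393.  52.]
3 464 [471. 373.   3.] [520. 405.  58.] [499. 395.  22.]
54 28 [493. 373.  54.] [515. 400.  60.] [503. 386.  57.]
35 66 [493. 372.  35.] [515. 400.  60.] [501. 381.  52.]
3 244 [460. 345.   3.] [539. 424.  60.] [499. 379.  17.]
```

With 9 N on it the bar did not move, so it is seated. Now the weight, at about (502,387).

```bash
python3 - <<'E'
from push import *
w=[502,387];y=ps+np.pi/2
open_gripper()
movep([*w,160],R(y))
print(movel([*w,26],max_speed=110,guard=10));clamp();s=read_state();print(s['finger_gap'],s['ft_force'],s['eef_pos'])
movel([*w,170],max_speed=150);s=read_state();print(s['time'],s['ft_force'],s['finger_gap'])
q=M-29*n-75*t
movep([*q,150],R(ps));movel([*q,58],max_speed=100);s=read_state();print(s['time'],s['eef_pos'],s['ft_force'])
c=camera("side");np.savez("d6.npz",**c);cv2.imwrite("pics/d6.png",cv2.resize(c["image"][170:350,220:440],None,fx=3,fy=3))
E
```

```text
False
22.0803061370145 [-0.64701296 -1.56283918  5.014423  ] [502.12123555 386.97325191  26.31945462]
39.2833 [ 0.46123371  0.56478693 -3.16611984] 22.2671288374608
41.8167 [504.0933739   -7.53473109  58.44477602] [ 0.87860145 -0.46554949 -1.76432859]
```

View pics/d6.png

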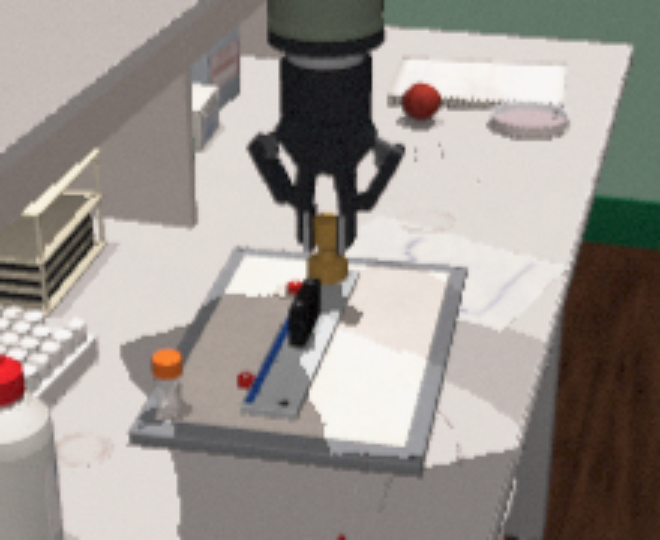

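The weight is held upright above the bar at (327,265), and the bar is against the magnets. I'll lower it, release it and check.

```bash
python3 - <<'E'
from push import *
q=M-29*n-75*t
g=movel([*q,45],max_speed=25,guard=4);s=read_state();print(g,s['eef_pos'],s['ft_force'])
open_gripper();movel([*q,130],max_speed=100);movep([440,70,330],R(ps));wait(.2)
c=camera("wrist");np.savez("w7.npz",**c);cv2.imwrite("pics/w7.png",cv2.resize(c["image"][60:340,220:480],None,fx=2,fy=2))
W=world(c);H,S,V=cv2.split(cv2.cvtColor(c["image"],cv2.COLOR_BGR2HSV))
near=(abs(W[...,0]-495)<70)&(abs(W[...,1]-69)<150)&(W[...,2]<90)
print(cv2.minAreaRect(W[near&(H>100)&(H<130)&(S>120)&(V>50)][:,:2].astype(np.float32)))
k=W[near&(W[...,2]>70)&(W[...,1]<30)];k=k.mean(0);print("knob top",k,(k[:2]-M)@n,(k[:2]-M)@t)
blobs(c,((H<6)|(H>174))&(S>120)&(V>60),W,30)
s=read_state();print(s['time'])
E
```

```text
True [503.72687853  -7.4505782   46.18512875] [-1.74145306  1.26165559 13.11875824]
((516.4387817382812, 69.02915954589844), (7.131095886230469, 229.7496337890625), 3.3078458309173584)
knob top [502.22537174  -8.50254592  75.48986323] -30.612562914910395 -75.89381863309814
[402. 117.] 115 med [524. 148.  20.] min [518. 142.  13.] max [532. 154.  24.]
[394. 255.] 89 med [533. -10.  19.] min [528. -18.  14.] max [540.  -5.  21.]
45.1833
```

View pics/w7.png

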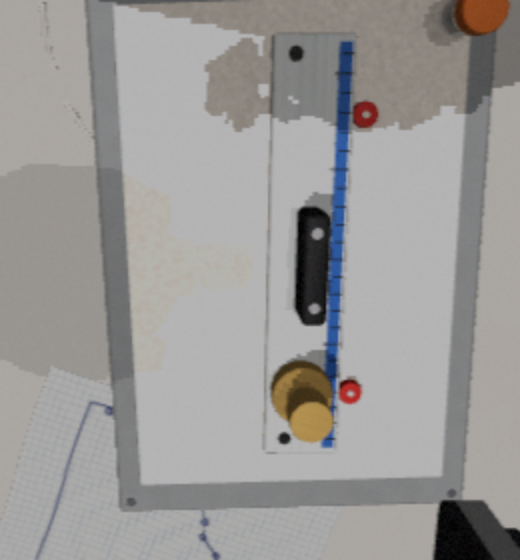

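The weight is standing on the bar (foot at (300,392)), and the scale edge meets both magnets, at (365,115) and (349,391). The vial is still standing.

```bash
python3 -c "
from workcell import *
finish_job();print(read_state()['time'])"
```

```text
the job is handed in; nothing more can be done
the job is handed in; nothing more can be done
```

I laid the straightedge on the board about 31 mm clear of the magnets and slid it up in the grip until it met them. Then I squared it up with a push on its rear edge and stood the weight on it. I handed the job in at about 45 s of the allowed 64 s, and it gave no verdict.

**Checks that passed**
- **Straightedge:** in the last wrist picture it lies at 3.3° against 3.24° for the magnet line, and its edge meets both magnets. It measures about 28 mm from the bar's centre line to the magnet centres where 29 mm is ideal, which is within the calibration error. The 9 N push on its rear edge did not move it, and neither did placing the weight.
- **Weight:** it stands upright with its knob top at z ≈ 75.5 mm (76 expected), about 2 mm off the bar's centre line.
- **Bottles and vial:** the vial stood in place in the last picture. The brown bottle and the wash bottle were not pictured again at the end, but nothing came near the brown bottle. The only moves near the wash bottle were those to pick up the weight.

**What went differently from plan**
- The bar was first set down with about 14 N of pressure. The force guard stopped the first two slide attempts, so I eased the pressure before sliding.
- The first two rear-edge pushes stopped just short of the bar. The third reached it and met firm resistance.

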